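# Shut the mill and hold its paddle at half travel

### The job

Push down the hinged lid of the electric mill until its catch snaps and holds it shut without you; only then press the spring paddle at the mill's front half way down, its top level with the two cheeks beside it (slow speed), never right down to its stop. Finish holding: the program ends with the fingers still pressing the paddle at that level. Do not move the spice jar, the espresso cup or the small food tin standing round the mill.

Things in the scene. Friction and masses are not known exactly. Their poses are not given: they have to be found in the camera images.
- mill: Electric mill, white housing 187 (x) x 130 (y) mm, cannot be shifted. Origin: on the worktop under it; -x is its front, +x its rear (hinge side), z up. Rear: square open chamber, rim 94 mm high, x = -35 to +85 mm. Front: deck 38 mm high, x = -102 to -35 mm, with the paddle between two upright cheeks (8 mm thick, 36 mm long, at y = +-34 mm, tops 64 mm above the worktop).
- lid_hinge (a point): Middle of the lid's hinge line, at the rear of the mill: x = +85 mm, z = 97 mm in the mill's frame; the hinge axis runs along the mill's y.
- mill_lid (a joint): Opening angle of the lid, rad: 0 = shut, 0.8 = fully open; starts at 0.3 to 0.7. A weak spring lifts it and the hinge is stiff; a roller catch at its front edge snaps over in the last 0.1 rad and then holds it at 0 by itself. Let go before the snap, it stays open or rises again. Pressing on the thumb rest takes about 3 N on the way, about 11 N at the snap; then a hard stop.
- lid_press (a point): The lid is a white plate 122 x 130 x 13 mm reaching 124 mm forward from the hinge. This point: middle of the top of its thumb rest (a flat raised grey pad, 30 x 60 mm), 95 mm forward of the hinge and 17 mm above the hinge line when shut (then at x = -10 mm, z = 114 mm in the mill's frame); it moves with the lid.
- paddle (a joint): Travel of the paddle in m: 0 = free (up), 0.030 = down at its stop; half way = 0.015. It moves straight down against a spring: 3 N to start, 7.5 N at half way, 12 N at the stop; it comes up again when released.
- paddle_top (a point): The paddle is a flat grey ribbed plate on a steel stem, 34 (x) x 50 (y) x 8 mm, at x = -70 mm, y = 0 in the mill's frame, between the cheeks. This point: middle of its top face, 79 mm above the worktop when free, 64 mm at half way (level with the cheek tops), 49 mm at the stop.
- spice_jar: Loose spice jar, 45 mm across, 106 mm tall, left of the mill; origin at the middle of its foot. Not to be moved.
- cup: Loose white espresso cup, 63 x 92 (over the handle) x 51 mm, to the right of the mill; origin at its foot. Not to be moved.
- tin: Loose closed food tin, 57 mm across, 72 mm tall, to the right of the mill; origin at the middle of its foot. Not to be moved.

How it is judged:
By the outcome, as a careful person would: the job done as asked, in the order asked, and still so for the second after the job is handed in, while the arm keeps its last pose, push and grip.
It also fails if it takes over 32 s, if anything falls off the work surface, if the arm or the gripper's body presses on something with over 40 N, if the wrist force passes 120 N, or if a joint passes its speed limit or range.

### The arm

A 6-joint arm with a two-finger parallel gripper is mounted at the origin on a cart in front of the work surface, level with it; the furniture and walls round the work are solid. World frame = base frame: x ahead of the robot, y to its left, z up, the work surface at z = 0. Lengths are in m, angles in rad, forces in N, time in s.
With the tool pointing down it reaches from about 0.275 to 0.725 m from the base axis. Payload 5.6 kg.
Tool frame: the origin (TCP) lies at the very end of the fingers, on their centre line; the grasp point (between the pads) lies hold_point_z behind it (hold_point_z is the distance from the TCP to the grasp point, in m); z points along the fingers, y is the line along which they close (so a half turn about z gives the same grasp; the last joint's range is limited). The gripper opens to 85 mm and grips with 20 to 120 N. Pads are 22 mm wide; open, the fingers measure 114 mm over their backs; the gripper's body (76 mm by 85 mm) begins 54 mm behind the grasp point. The pads swing forward as they close: fully open they stand 13 mm farther back than shut.
Start: joints at [1.596, 0.255, 0.108, 0, -1.424, -0.285], TCP at [0.141, 0.532, 0.231] pointing down, gripper open.
Joint ranges: [-2.95, 2.95], [-1.21, 1.97], [-1.09, 1.5], [-2.87, 1.71], [-2.94, -0.07], [-3.05, 3.05]. Speed limits (rad/s): [2.57, 2.57, 3.14, 3.14, 3.14, 3.14].

### API

Orientations are given as a 3x3 rotation matrix whose columns are the frame's x, y, z axes.
In Python, from workcell import get_state, get_image, get_calibration, finish_job, hold_point_z gives the robot as it stands.
- The arm moves only by the tool move_arm, never from a script. Its argument "moves" is a list of rows, each a list of 7 numbers: the shift along the world's x, y, z in fractions of the full range, 1 being 500 mm, then the turn, a rotation vector about the world's x, y, z in shares of 90 degrees (1.0 is 90 degrees), then the closure, from 0 (fully open) to 1 (shut). In form: [[x, y, z, ax, ay, az, fingers], ...]. A call has exactly 10 rows; each row is the pose to reach, as a shift and turn from the pose commanded when the call began; what a row does not reach only later rows make up. A row lasts 1/10 s, in which the tool goes at most 50 mm and 8.59 degrees, less where a joint would pass 70% of its speed; a pose out of reach is approached as far as the arm can. A shift or turn number past 1, either way, is cut back to 1. A call with a gripper value outside its range is refused whole. The fingers move at their own pace and stop on an object; the grip force is fixed at half the most. Time passes only in rows, so rows that repeat a pose let the fingers close, or fill a call up. It gives the time, the measured TCP pose, the force, the opening and the grip force at its end, in the units of the state.
- get_state(): the state, without advancing time (a new reading comes with each control period).
- get_image(name): name is "scene" or "top" or "wrist"; returns the picture (480x640x3 uint8, red, green, blue); there is no depth.
- get_calibration(name): a dict with "mtx" (3x3 intrinsics, pixels), "extrinsics" (4x4, takes a point from camera to world coordinates). Camera axes: x right, y up, looking along -z (the intrinsics and any distortion apply to the point x, -y, -z); pixel columns grow to the right and rows downward; lengths in m; the calibration is good to about 2 mm. A picture is of the moment at which its call begins: read the wrist's pose just before it. get_calibration takes no time and is no camera call; for the wrist camera it gives the pose at the moment of the call.
- finish_job(): hands the job in; it is judged then, once.
The state is a dict: "time": time; "joints": joint angles; "dq": joint speeds; "tau": joint torques, N m; "tcp_pos": TCP position; "ee_rot": TCP orientation; "wrist_force": force on the tool from outside, world axes, zero at the start; "ft_torque": the same for the moment, N m; "opening": finger opening in m; "gripper_force": force on a finger pad.
Only numpy, scipy, OpenCV 4.12 (cv2) and the standard library are available. Lean on these libraries where they do the work, as an engineer would, in place of code of your own. Each camera call takes 0.05 s, during which the arm holds its last target. There are 200 camera calls.

## Working session

There is one attempt and no reset: what is moved stays moved. The work goes in short steps, Python scripts to look and compute and a tool call to move; the robot and the scene stay as the last step left them, time stands still between calls to the robot, and variables do not carry over. Pictures are saved under pics/ and viewed, at most 10 in all, crops included, and the job is handed in when it is done.

Besides the shell and the picture viewer there is one more tool, called after "Emit:" in YAML: its name, and indented under it one key for each argument. move_arm: Moves the arm, as the interface text tells. Its arguments: {"type":"object","properties":{"moves":{"type":"array"}},"required":["moves"]}

```bash
mkdir -p pics; python3 - <<'E'
from workcell import *
import cv2,numpy as np
s=get_state();print(s['time'],s['tcp_pos'],np.round(s['ee_rot'],3).tolist(),s['opening'],hold_point_z if not callable(hold_point_z) else hold_point_z())
for n in('scene','top'):
    im=get_image(n);cv2.imwrite(f'pics/{n}0.png',im[:,:,::-1])
    c=get_calibration(n);print(n,np.round(c['mtx'],1).tolist(),np.round(c['extrinsics'],4).tolist(),c.keys())
E
```

```text
0.0 [0.14108174 0.53105918 0.23037861] [[0.966, -0.257, -0.0], [-0.257, -0.966, -0.002], [0.0, 0.002, -1.0]] 0.08510337588725654 0.0187
scene [[433.1, 0.0, 316.9], [0.0, 433.1, 235.5], [0.0, 0.0, 1.0]] [[0.6808, 0.5741, -0.4549, 0.1515], [-0.7322, 0.5498, -0.4021, -0.3204], [0.0193, 0.6068, 0.7946, 0.7456], [0.0, 0.0, 0.0, 1.0]] dict_keys(['mtx', 'extrinsics'])
top [[456.8, 0.0, 317.0], [0.0, 456.8, 240.5], [0.0, 0.0, 1.0]] [[-0.0125, 0.9963, -0.0849, 0.4553], [-0.9998, -0.011, 0.0178, 0.023], [0.0168, 0.0851, 0.9962, 0.9441], [0.0, 0.0, 0.0, 1.0]] dict_keys(['mtx', 'extrinsics'])
```

View pics/scene0.png

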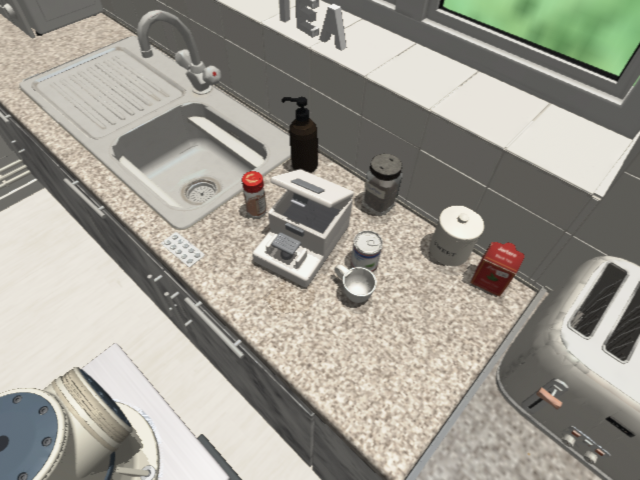

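View pics/top0.png

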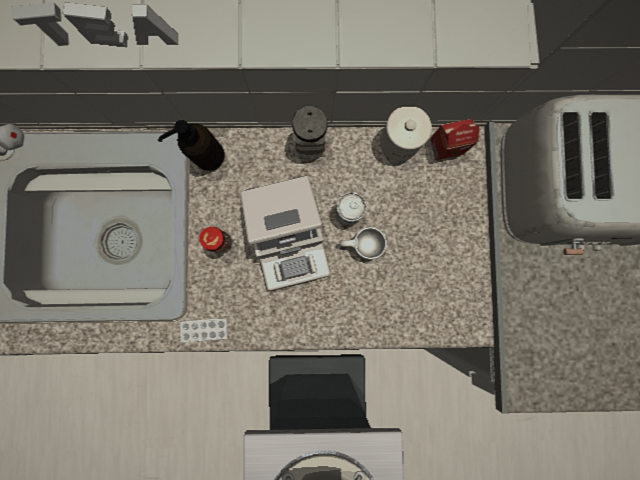

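The top view shows the mill with its front towards the robot: deck about (295,268), paddle (296,267), thumb rest (281,219), jar (212,239), cup (368,243) and tin (350,208). I'll enlarge both views for precise points.

```bash
python3 - <<'E'
import cv2,numpy as np
a=cv2.imread('pics/top0.png')[165:300,190:400]
b=cv2.imread('pics/scene0.png')[155:310,225:400]
cv2.imwrite('pics/tc.png',cv2.resize(a,(788,506),interpolation=cv2.INTER_CUBIC)) # x3.75
cv2.imwrite('pics/sc.png',cv2.resize(b,(656,581),interpolation=cv2.INTER_CUBIC)) # x3.75
E
```

```text
(no output)
```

View pics/tc.png

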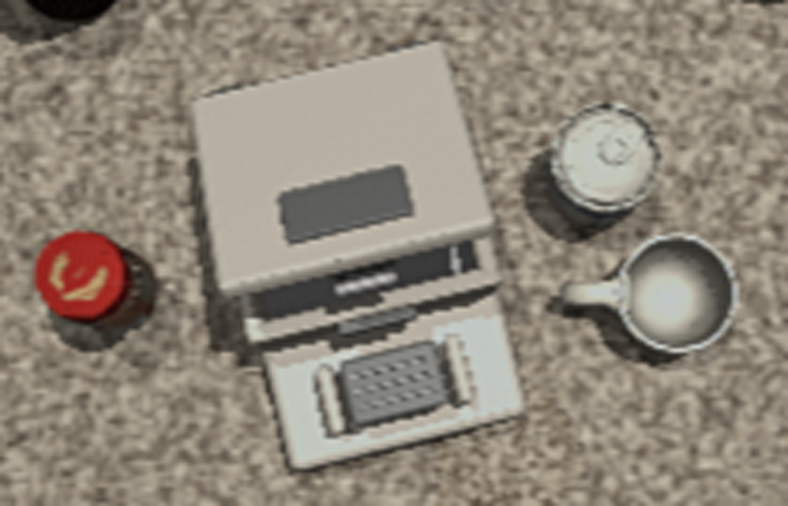

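View pics/sc.png

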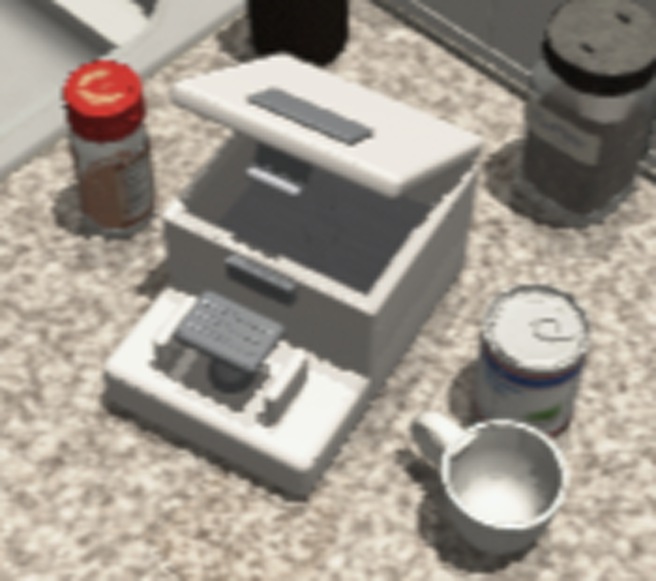

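The crops show the mill yawed slightly. In the top crop the paddle corners are about (342,362), (433,341), (447,405), (352,428), the pad corners (279,190), (404,166), (413,213), (288,243) and the deck front edge (295,468)-(523,410). In the scene crop the paddle is at (176..284, 291..372) and the pad at (249..371, 88..145).

```bash
cat > h.py <<'E'
import numpy as np
from workcell import *
C={n:get_calibration(n) for n in('top','scene')}
off={'top':(190,165),'scene':(225,155)}
def ray(n,u,v,crop=True):
    if crop: u,v=off[n][0]+(u+.5)/3.75-.5,off[n][1]+(v+.5)/3.75-.5
    K=C[n]['mtx'];E=C[n]['extrinsics']
    d=E[:3,:3]@np.array([(u-K[0,2])/K[0,0],-(v-K[1,2])/K[1,1],-1]);return E[:3,3],d/np.linalg.norm(d)
def plane(n,u,v,z,**k):
    o,d=ray(n,u,v,**k);return o+d*(z-o[2])/d[2]
def tri(a,b):
    o1,d1=ray('top',*a);o2,d2=ray('scene',*b)
    t=np.linalg.lstsq(np.c_[d1,-d2],o2-o1,rcond=None)[0]
    p,q=o1+t[0]*d1,o2+t[1]*d2;return (p+q)/2,np.linalg.norm(p-q)
E
python3 - <<'E'
from h import *
np.set_printoptions(precision=4,suppress=True)
T=np.array([(342,362),(433,341),(447,405),(352,428)]);S=np.array([(205,291),(284,330),(248,372),(176,331)])
print('paddle tri',tri(T.mean(0),S.mean(0)))
P=np.array([plane('top',*p,.079) for p in T]);print('paddle top plane',P,P.mean(0),'scene',np.mean([plane('scene',*p,.079) for p in S],0))
print('edges',np.linalg.norm(np.roll(P,-1,0)-P,axis=1))
R=np.array([(279,190),(404,166),(413,213),(288,243)]);Q=np.array([(249,97),(269,88),(371,132),(349,145)])
print('rest tri',tri(R.mean(0),Q.mean(0)))
D=[plane('top',*p,.038) for p in((295,468),(523,410))];d=D[0]-D[1];print('front',D,np.linalg.norm(d),'yaw',np.degrees(np.arctan2(-d[0],d[1])))
d=P[0]+P[3]-P[1]-P[2];print('yaw paddle',np.degrees(np.arctan2(-d[0],d[1])))
# lid front corners (z unknown): hinge corners top
L=[tri((222,290),(175,92)),tri((492,228),(400,190)),tri((440,42),(482,148)),tri((193,100),(285,55))]
for l in L:print('lid',l)
# objects
for nm,p,z in(('jar',(82,274),.106),('tin',(606,158),.072),('cup',(680,293),.051),('handle',(565,295),.04)):print(nm,plane('top',*p,z))
E
```

```text
paddle tri (array([0.4797, 0.0503, 0.0758]), np.float64(0.001229233205505215))
paddle top plane [[0.4906 0.0764 0.079 ]
 [0.5006 0.0304 0.079 ]
 [0.4683 0.0237 0.079 ]
 [0.4573 0.0716 0.079 ]] [0.4792 0.0505 0.079 ] scene [0.4787 0.0483 0.079 ]
edges [0.0471 0.033  0.0491 0.0336]
rest tri (array([0.5605, 0.0692, 0.1596]), np.float64(0.00011931317849095218))
front [array([0.4369, 0.1039, 0.038 ]), array([ 0.4658, -0.0163,  0.038 ])] 0.12369270256102709 yaw 13.516520363651303
yaw paddle 12.621283484965634
lid (array([0.5209, 0.125 , 0.1657]), np.float64(0.001347543202490765))
lid (array([0.5486, 0.001 , 0.1669]), np.float64(0.0034228741769544834))
lid (array([0.6493, 0.0252, 0.0999]), np.float64(0.0001377811564580706))
lid (array([0.6203, 0.1467, 0.1076]), np.float64(0.002026419830973457))
jar [0.534  0.2016 0.106 ]
tin [ 0.5943 -0.0595  0.072 ]
cup [ 0.5258 -0.099   0.051 ]
handle [ 0.5263 -0.0394  0.04  ]
```

Measured: mill yaw ≈ +13.2°, paddle top (0.479, 0.050, z 0.076 against 0.079 given), and thumb rest (0.5605, 0.069, 0.160). That puts the lid at about 0.54 rad. Edge lengths match the given sizes. I'll close the fingers and travel above the rest at full height.

The rows are not in the units I measure in: shifts go in shares of 500 mm and turns go in shares of 90 degrees. I convert before sending: -0.33 m is -0.66, -0.3 m is -0.6, 20 degrees is 0.2222.

Emit:
move_arm:
  moves:
    - [0.06,-0.066,0,0,0,0.0222,1]
    - [0.12,-0.132,0,0,0,0.0444,1]
    - [0.18,-0.2,0,0,0,0.0667,1]
    - [0.24,-0.266,0,0,0,0.0889,1]
    - [0.3,-0.332,0,0,0,0.1111,1]
    - [0.36,-0.4,0,0,0,0.1333,1]
    - [0.42,-0.464,0,0,0,0.1556,1]
    - [0.48,-0.53,0,0,0,0.1778,1]
    - [0.54,-0.6,0,0,0,0.2,1]
    - [0.6,-0.66,0,0,0,0.2222,1]

```text
time: 1.1
tcp_pos: [0.4419, 0.1996, 0.2312]
ee_rot: [[0.996, 0.09, -0.0], [0.09, -0.996, -0.0], [-0.0, 0.0, -1.0]]
wrist_force: [0.0, 1.8, 1.0]
opening: 0.0001
gripper_force: 0.0
```

Scaled: -0.131 m is -0.262, 0.09 m is 0.18, 8 degrees is 0.0889.

Emit:
move_arm:
  moves:
    - [0.06,-0.066,0,0,0,0.0222,1]
    - [0.12,-0.132,0,0,0,0.0444,1]
    - [0.18,-0.2,0,0,0,0.0667,1]
    - [0.22,-0.244,0,0,0,0.0889,1]
    - [0.234,-0.26,-0.02,0,0,0.0889,1]
    - [0.234,-0.262,-0.05,0,0,0.0889,1]
    - [0.234,-0.262,-0.08,0,0,0.0889,1]
    - [0.234,-0.262,-0.1,0,0,0.0889,1]
    - [0.234,-0.262,-0.1,0,0,0.0889,1]
    - [0.234,-0.262,-0.1,0,0,0.0889,1]

```text
time: 2.1
tcp_pos: [0.5582, 0.0708, 0.1816]
ee_rot: [[0.974, 0.227, 0.0], [0.227, -0.974, -0.0], [0.0, 0.0, -1.0]]
wrist_force: [0.8, 0.5, 0.6]
opening: 0.0001
gripper_force: 0.0
```

```bash
python3 - <<'E'
from workcell import *
import cv2,numpy as np
s=get_state();print(s['time'],s['tcp_pos'],s['wrist_force'])
a=get_image('scene')[130:310,225:425,::-1];b=get_image('top')[110:290,200:400,::-1]
cv2.imwrite('pics/c1.png',cv2.resize(np.hstack([a,b]),(800,360),interpolation=cv2.INTER_CUBIC))
E
```

```text
2.1 [0.5582029  0.07083962 0.18157215] [0.84863127 0.46591065 0.62074129]
```

View pics/c1.png

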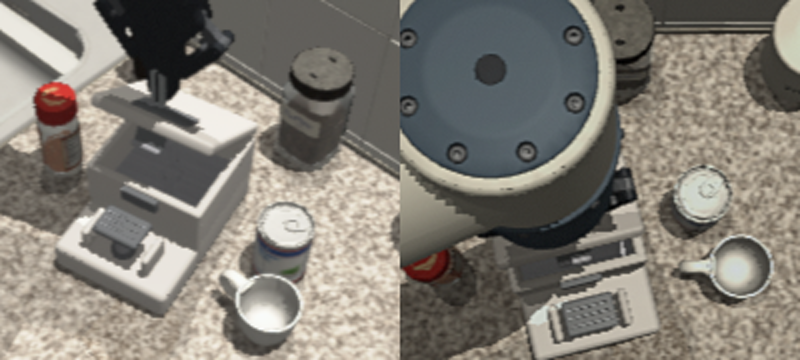

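The scene view shows the closed fingertips just above the thumb rest at about (160,98), and the paddle and neighbours are undisturbed. Next I press along the lid's arc.

Emit:
move_arm:
  moves:
    - [0,0,-0.02,0,0,0,1]
    - [-0.002,0,-0.03,0,0,0,1]
    - [-0.004,-0.001,-0.038,0,0,0,1]
    - [-0.008,-0.002,-0.046,0,0,0,1]
    - [-0.014,-0.003,-0.054,0,0,0,1]
    - [-0.02,-0.004,-0.064,0,0,0,1]
    - [-0.024,-0.006,-0.074,0,0,0,1]
    - [-0.028,-0.007,-0.084,0,0,0,1]
    - [-0.032,-0.008,-0.094,0,0,0,1]
    - [-0.032,-0.008,-0.094,0,0,0,1]

```text
time: 3.2
tcp_pos: [0.5415, 0.0664, 0.1332]
ee_rot: [[0.974, 0.227, -0.002], [0.227, -0.974, -0.0], [-0.002, -0.0, -1.0]]
wrist_force: [-0.2, 0.4, 0.6]
opening: -0.0001
gripper_force: 0.0
```

Emit:
move_arm:
  moves:
    - [-0.002,0,-0.008,0,0,0,1]
    - [-0.004,0,-0.014,0,0,0,1]
    - [-0.006,-0.001,-0.02,0,0,0,1]
    - [-0.008,-0.002,-0.024,0,0,0,1]
    - [-0.01,-0.002,-0.028,0,0,0,1]
    - [-0.01,-0.002,-0.03,0,0,0,1]
    - [-0.01,-0.002,-0.032,0,0,0,1]
    - [-0.012,-0.002,-0.034,0,0,0,1]
    - [-0.012,-0.002,-0.036,0,0,0,1]
    - [-0.012,-0.002,-0.036,0,0,0,1]

```text
time: 4.2
tcp_pos: [0.5355, 0.0656, 0.1154]
ee_rot: [[0.974, 0.227, -0.002], [0.227, -0.974, 0.0], [-0.002, -0.0, -1.0]]
wrist_force: [-0.0, 0.3, -0.1]
opening: -0.0
gripper_force: 0.0
```

```bash
python3 - <<'E'
from workcell import *
import cv2,numpy as np
s=get_state();print(s['time'],s['tcp_pos'],s['wrist_force'],s['ft_torque'],s['tau'])
a=get_image('scene')[130:310,225:425,::-1]
cv2.imwrite('pics/c2.png',cv2.resize(a,(600,540),interpolation=cv2.INTER_CUBIC))
E
```

```text
4.2 [0.53546771 0.06559565 0.11537423] [-0.01202083  0.25602694 -0.05698425] [-3.99945727e-02  1.47355900e-05 -3.69184934e-02] [-7.89016311e-03 -3.94900525e+01  2.20580310e+01  4.99476582e+00
  6.67815004e-02 -9.44485946e-04]
```

View pics/c2.png

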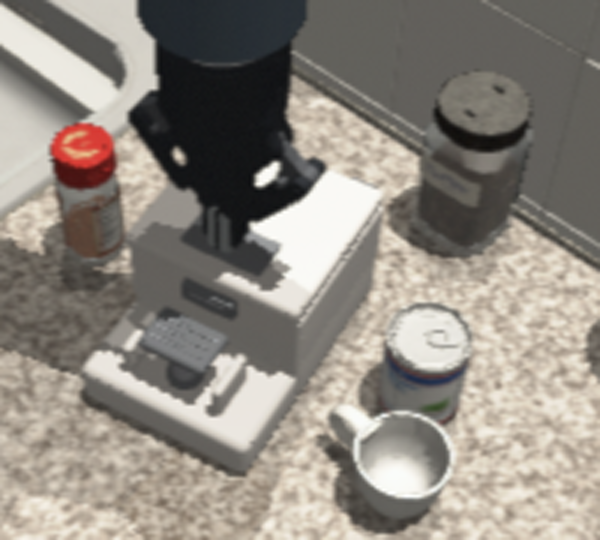

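The lid looks down flush on the chamber with the tip over its rest at about (220,240), and the force is near zero. That suggests it snapped ahead of the finger. I'll press a bit deeper to be sure.

Scaled: -0.0035 m is -0.007, -0.003 m is -0.006.

Emit:
move_arm:
  moves:
    - [0,0,-0.001,0,0,0,1]
    - [0,0,-0.002,0,0,0,1]
    - [0,0,-0.003,0,0,0,1]
    - [0,0,-0.004,0,0,0,1]
    - [0,0,-0.005,0,0,0,1]
    - [0,0,-0.006,0,0,0,1]
    - [0,0,-0.007,0,0,0,1]
    - [0,0,-0.007,0,0,0,1]
    - [0,0,-0.007,0,0,0,1]
    - [0,0,-0.007,0,0,0,1]

```text
time: 5.25
tcp_pos: [0.5362, 0.0655, 0.1136]
ee_rot: [[0.974, 0.227, 0.001], [0.227, -0.974, -0.0], [0.001, 0.0, -1.0]]
wrist_force: [-3.2, 1.7, 5.5]
opening: -0.0003
gripper_force: 3.0
```

Scaled: -0.006 m is -0.012, -0.001 m is -0.002.

Emit:
move_arm:
  moves:
    - [0,0,-0.002,0,0,0,1]
    - [0,0,-0.004,0,0,0,1]
    - [0,0,-0.006,0,0,0,1]
    - [0,0,-0.008,0,0,0,1]
    - [0,0,-0.01,0,0,0,1]
    - [0,0,-0.012,0,0,0,1]
    - [0,0,-0.012,0,0,0,1]
    - [0,0,-0.012,0,0,0,1]
    - [0,0,-0.012,0,0,0,1]
    - [0,0,-0.012,0,0,0,1]

```text
time: 6.25
tcp_pos: [0.5361, 0.0653, 0.1116]
ee_rot: [[0.974, 0.228, 0.003], [0.228, -0.974, -0.0], [0.003, 0.001, -1.0]]
wrist_force: [-14.8, 1.5, 30.6]
opening: -0.0001
gripper_force: 15.6
```

30 N against a hard stop at z≈0.112, well above the snap force, so the lid is shut. I'll lift, shift over the paddle, and check the lid stays down.

Scaled: 0.06 m is 0.12, -0.05 m is -0.1.

Emit:
move_arm:
  moves:
    - [0,0,0.03,0,0,0,1]
    - [0,0,0.08,0,0,0,1]
    - [0,0,0.12,0,0,0,1]
    - [-0.03,-0.008,0.12,0,0,0,1]
    - [-0.07,-0.02,0.12,0,0,0,1]
    - [-0.1,-0.028,0.11,0,0,0,1]
    - [-0.112,-0.031,0.08,0,0,0,1]
    - [-0.112,-0.031,0.04,0,0,0,1]
    - [-0.112,-0.031,0,0,0,0,1]
    - [-0.112,-0.031,-0.02,0,0,0,1]

```text
time: 7.25
tcp_pos: [0.4793, 0.0498, 0.0952]
ee_rot: [[0.974, 0.227, -0.002], [0.227, -0.974, -0.0], [-0.002, -0.0, -1.0]]
wrist_force: [0.5, -0.6, -0.4]
opening: -0.0002
gripper_force: 0.0
```

```bash
python3 - <<'E'
from workcell import *
import cv2,numpy as np
s=get_state();print(s['time'],s['tcp_pos'],s['wrist_force'])
a=get_image('scene')[130:310,225:425,::-1];
cv2.imwrite('pics/c3.png',cv2.resize(a,(600,540),interpolation=cv2.INTER_CUBIC))
E
```

```text
7.25 [0.47927914 0.04977944 0.09522095] [ 0.4523575  -0.56644819 -0.36365985]
```

View pics/c3.png

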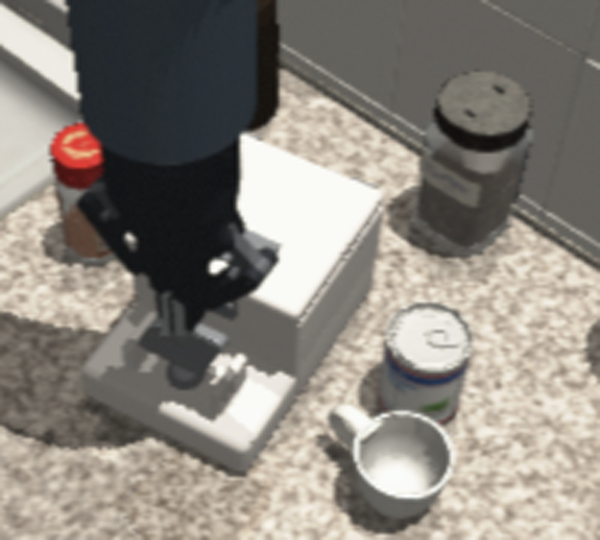

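The lid stays shut with the gripper away, and the tip is over the paddle at about (180,340). Now I descend gently to just above the half-way level.

Scaled: -0.028 m is -0.056, -0.026 m is -0.052.

Emit:
move_arm:
  moves:
    - [0,0,-0.012,0,0,0,1]
    - [0,0,-0.022,0,0,0,1]
    - [0,0,-0.03,0,0,0,1]
    - [0,0,-0.036,0,0,0,1]
    - [0,0,-0.042,0,0,0,1]
    - [0,0,-0.048,0,0,0,1]
    - [0,0,-0.052,0,0,0,1]
    - [0,0,-0.056,0,0,0,1]
    - [0,0,-0.056,0,0,0,1]
    - [0,0,-0.056,0,0,0,1]

```text
time: 8.3
tcp_pos: [0.4805, 0.0501, 0.0691]
ee_rot: [[0.974, 0.227, 0.001], [0.227, -0.974, 0.0], [0.001, 0.0, -1.0]]
wrist_force: [-2.1, 0.9, 5.3]
opening: -0.0005
gripper_force: 2.7
```

Scaled: -0.0055 m is -0.011, -0.001 m is -0.002.

Emit:
move_arm:
  moves:
    - [0,0,-0.002,0,0,0,1]
    - [0,0,-0.004,0,0,0,1]
    - [0,0,-0.006,0,0,0,1]
    - [0,0,-0.008,0,0,0,1]
    - [0,0,-0.01,0,0,0,1]
    - [0,0,-0.011,0,0,0,1]
    - [0,0,-0.011,0,0,0,1]
    - [0,0,-0.011,0,0,0,1]
    - [0,0,-0.011,0,0,0,1]
    - [0,0,-0.011,0,0,0,1]

```text
time: 9.3
tcp_pos: [0.4806, 0.0501, 0.0639]
ee_rot: [[0.974, 0.227, 0.001], [0.227, -0.974, 0.0], [0.001, 0.0, -1.0]]
wrist_force: [-2.7, 0.4, 6.1]
opening: 0.0001
gripper_force: 3.5
```

```bash
python3 - <<'E'
from workcell import *
import cv2,numpy as np
s=get_state();print(s['time'],s['tcp_pos'],s['wrist_force'])
a=get_image('scene')[210:290,240:340,::-1];
s=get_state();print(s['time'],s['tcp_pos'],s['wrist_force'])
cv2.imwrite('pics/c4.png',cv2.resize(a,(750,600),interpolation=cv2.INTER_CUBIC))
E
```

```text
9.3 [0.48055087 0.05010193 0.06389008] [-2.72007612  0.44498566  6.12369805]
9.35 [0.48055887 0.05009297 0.06390147] [-3.00564351 -0.15436092  7.447821  ]
```

View pics/c4.png

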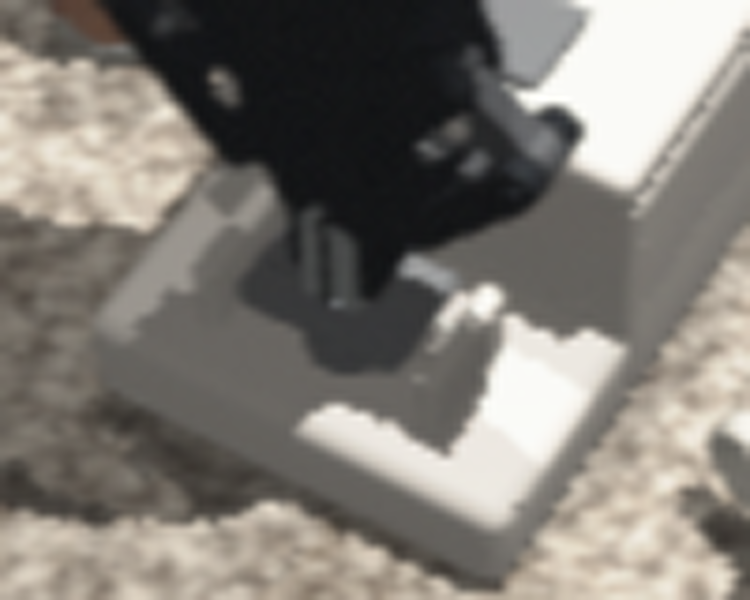

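The picture shows the fingers at about (330,270) pressing the paddle, whose top is about level with the right cheek at (470,300); the lid is still shut. I'll average the force over a few readings as a cross-check and hand in if it agrees.

```bash
python3 - <<'E'
from workcell import *
import numpy as np
F=[];Z=[]
for i in range(12):
    get_image('top');s=get_state();F.append(s['wrist_force']);Z.append(s['tcp_pos'][2])
f=np.mean(F,0);print(s['time'],f,np.mean(Z))
if 6.3<f[2]<8.3 and abs(np.mean(Z)-.064)<.001: print(finish_job())
E
```

```text
9.95 [-2.26194479  0.37479772  6.90378453] 0.0638836017709389
the job is handed in; nothing more can be done
None
```

The mill lid is shut on its catch and stayed down once released. The job is handed in with the fingers holding the paddle half way down, at z ≈ 0.064 m with about 7 N, and the jar, cup and tin did not visibly move.

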